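Put the kettle on: start the right zone of an induction hob

TASK

Put the kettle on: on the induction hob, lightly press the red power key, then the zone key for the side the kettle is standing on, then the plus key, giving each a brief press with the fingertips and letting it come back up before the next. Press no other key, and do not pick up or shift the kettle, the saucepan or anything else on the worktop.

Things in the scene. Friction and masses are not known exactly. Their poses are not given: they have to be found in the camera images.
- hob: two-zone induction hob, flat black glass top, 370 (x) x 600 (y) x 65 mm high, immovable. Origin: centre of underside; +x away from the operator (robot), +y to his left. Round 200 mm zones centred at x +55, y +150 (left) and y -150 mm (right). Along the near edge, x -150 mm, a row of six round spring keys, 28 mm across, 90 mm apart, 9 mm proud of the glass (tops at z 74 mm)
- key_lock_top (a point): centre of the top face of the child-lock key (1st from the left, grey, white padlock); at hob x -150, y +225 mm, 74 mm above the worktop when up; goes down with the key
- key_lock (a joint): travel of the child-lock key in m: 0 up, 0.007 fully down; springs back. It registers when it is at least 0.002 down for about 0.1 s, which takes about 4 N (4 mm: 7 N); on its stop, at 7 mm, 11 N, it need never be: more than 25 N is too hard
- key_left_top (a point): centre of the top face of the left zone key (2nd from the left, grey, two small white circles of which the left one is filled: selects the left-hand zone (hob +y)); at hob x -150, y +135 mm, 74 mm above the worktop when up; goes down with the key
- key_left (a joint): travel of the left zone key in m: 0 up, 0.007 fully down; springs back. It registers when it is at least 0.002 down for about 0.1 s, which takes about 4 N (4 mm: 7 N); on its stop, at 7 mm, 11 N, it need never be: more than 25 N is too hard
- key_minus_top (a point): centre of the top face of the minus key (3rd, grey, white minus); at hob x -150, y +45 mm, 74 mm above the worktop when up; goes down with the key
- key_minus (a joint): travel of the minus key in m: 0 up, 0.007 fully down; springs back. It registers when it is at least 0.002 down for about 0.1 s, which takes about 4 N (4 mm: 7 N); on its stop, at 7 mm, 11 N, it need never be: more than 25 N is too hard
- key_plus_top (a point): centre of the top face of the plus key (4th, grey, white plus); at hob x -150, y -45 mm, 74 mm above the worktop when up; goes down with the key
- key_plus (a joint): travel of the plus key in m: 0 up, 0.007 fully down; springs back. It registers when it is at least 0.002 down for about 0.1 s, which takes about 4 N (4 mm: 7 N); on its stop, at 7 mm, 11 N, it need never be: more than 25 N is too hard
- key_right_top (a point): centre of the top face of the right zone key (5th, grey, two small white circles of which the right one is filled: selects the right-hand zone (hob -y)); at hob x -150, y -135 mm, 74 mm above the worktop when up; goes down with the key
- key_right (a joint): travel of the right zone key in m: 0 up, 0.007 fully down; springs back. It registers when it is at least 0.002 down for about 0.1 s, which takes about 4 N (4 mm: 7 N); on its stop, at 7 mm, 11 N, it need never be: more than 25 N is too hard
- key_power_top (a point): centre of the top face of the power key (6th, at the right-hand end, red, white power sign); at hob x -150, y -225 mm, 74 mm above the worktop when up; goes down with the key
- key_power (a joint): travel of the power key in m: 0 up, 0.007 fully down; springs back. It registers when it is at least 0.002 down for about 0.1 s, which takes about 4 N (4 mm: 7 N); on its stop, at 7 mm, 11 N, it need never be: more than 25 N is too hard
- kettle: stove-top kettle of bright steel, 190 mm diameter, 225 mm high to the top of its black arched handle, spout along its +x (tip 145 mm from the axis); stands upright on one of the two zones, either one. Origin: centre of its underside. Bystander: stays where it is
- saucepan: dark grey saucepan, 180 mm diameter, 147 mm high with its glass lid and black lid knob, black long handle along its +x to 260 mm from the axis; stands on the other zone. Origin: centre of its underside. Bystander
- cup0: dark brown cup, 84 mm across the mouth, 72 mm high, handle to its +y, on a saucer on the tray at the left of the worktop; origin centre of underside. Bystander
- saucer0: dark brown saucer, 120 mm across, 11 mm high, under a cup; origin centre of underside. Bystander
- cup1: dark brown cup, 84 mm across the mouth, 72 mm high, handle to its +y, on a saucer on the tray at the left of the worktop; origin centre of underside. Bystander
- saucer1: dark brown saucer, 120 mm across, 11 mm high, under a cup; origin centre of underside. Bystander
- cafetiere: steel cafetiere, 103 mm diameter, 231 mm high, handle to its +y, right of the hob; origin centre of underside. Bystander
- milk_jug: small steel milk jug, 80 mm diameter, 98 mm high, handle to its +y, right of the hob; origin centre of underside. Bystander

How it is judged:
By the outcome, as a careful person would: the job done as asked, in the order asked, and still so for the second after the job is handed in, with the robot touching nothing.
It also fails if it takes over 42 s, if anything falls off the work surface, if the arm or the gripper's body presses on something with over 40 N, if the wrist force passes 120 N, or if a joint passes its speed limit or range.

ROBOT

A 6-joint arm with a two-finger parallel gripper is mounted at the origin on the work surface. World frame = base frame: x ahead of the robot, y to its left, z up, the work surface at z = 0. Lengths are in m, angles in rad, forces in N, time in s.
With the tool pointing down it reaches from about 0.4 to 0.925 m from the base axis. Payload 3.4 kg.
Tool frame: the origin (TCP) lies at the very end of the fingers, on their centre line; the grasp point (between the pads) lies 19 mm behind it (manip.grip_depth is the distance from the TCP to the grasp point, in m); z points along the fingers, y is the line along which they close (so a half turn about z gives the same grasp; the last joint's range is limited). The gripper opens to 85 mm and grips with 20 to 120 N. Pads are 22 mm wide; open, the fingers measure 114 mm over their backs; the gripper's body (76 mm by 85 mm) begins 54 mm behind the grasp point. The pads swing forward as they close: fully open they stand 13 mm farther back than shut.
Start: joints at [1.097, 0.307, 1.506, -0, 1.328, -0.073], TCP at [0.224, 0.529, 0.231] pointing down, gripper open.
Joint ranges: [-3.12, 3.12], [-1.05, 2.28], [0.14, 2.33], [-1.42, 4.57], [0.1, 2.73], [-2.68, 2.68]. Speed limits (rad/s): [2.57, 2.57, 3.14, 3.14, 3.14, 3.14].

INTERFACE

Orientations are given as a unit quaternion [x, y, z, w].
In Python, from plant import status, optics, job, manip gives the robot as it stands.
- The arm moves only by the tool carry_out, never from a script. Its argument "targets" is a list of rows, each a list of 4 numbers: the shift along the tool's x, y, z in units of 0.5 m (1.0 is 0.5 m), then the turn about the tool's z in units of 45 degrees (1.0 is 45 degrees). In form: [[dx, dy, dz, yaw], ...]. A call has 1 to 20 rows; each row shifts and turns the commanded pose from where the row before left it, along the tool's axes as they then stand; what a row does not reach is not made up. A row lasts 1/10 s, in which the tool goes at most 50 mm and 8.59 degrees, less where a joint would pass 70% of its speed; a pose out of reach is approached as far as the arm can. A call with a number of a shift or a turn outside -1 to 1 is refused whole. A call with a gripper value outside its range is refused whole. "fingers" is the opening, from -1 (shut) to 1 (fully open), so that 0 is half open, set as the call begins (left out, the last holds). The fingers move at their own pace and stop on an object; the grip force is fixed at half the most. Time passes only in rows, so rows that do not move let the fingers close. It gives the time, the measured TCP pose, the force, the opening and the grip force at its end, in the units of the state.
- status.get_state(): the state, without advancing time (a new reading comes with each control period).
- optics.get_image(name): name is "side" or "top"; returns (picture, depth): 400x640x3 uint8, red, green, blue; 400x640 float32, m along the optical axis (not along the pixel's ray), 0 where there is no reading.
- optics.get_calibration(name): a dict with "fx", "fy", "cx", "cy" (pixels), "D" ([k1, k2, p1, p2, k3] as OpenCV has them; the pictures are not rectified), "cam_to_world" (4x4, takes a point from camera to world coordinates). Camera axes: x right, y up, looking along -z (the intrinsics and any distortion apply to the point x, -y, -z); pixel columns grow to the right and rows downward; lengths in m; the calibration is good to about 2 mm. A picture is of the moment at which its call begins. get_calibration takes no time and is no camera call.
- job.sign_off(): hands the job in; it is judged then, once.
The state is a dict: "t": time; "joint_positions": joint angles; "dq": joint speeds; "effort": joint torques, N m; "position": TCP position; "ee_rot": TCP orientation; "force": force on the tool from outside, world axes, zero at the start; "ft_torque": the same for the moment, N m; "gripper_width": finger opening in m; "grasp_force": force on a finger pad.
Only numpy, scipy, OpenCV 4.12 (cv2) and the standard library are available. Lean on these libraries where they do the work, as an engineer would, in place of code of your own. Each camera call takes 0.05 s, during which the arm holds its last target. There are 200 camera calls.

## Working session

There is one attempt and no reset: what is moved stays moved. The work goes in short steps, Python scripts to look and compute and a tool call to move; the robot and the scene stay as the last step left them, time stands still between calls to the robot, and variables do not carry over. Pictures are saved under pics/ and viewed, at most 10 in all, crops included, and the job is handed in when it is done.

Besides the shell and the picture viewer there is one more tool, called after "Request:" by a JSON object that holds its "op" and its "data", one argument or row to a line. carry_out: Moves the arm, as the interface text tells. Its arguments: {"type":"object","properties":{"targets":{"type":"array"},"fingers":{"type":"number"}},"required":["targets"]}

```bash
mkdir -p pics
cat > h.py <<'E'
import numpy as np, cv2
from plant import status, optics, job, manip
def pt(name,u,v,d=None,z=None):
    c=optics.get_calibration(name); K=np.array([[c['fx'],0,c['cx']],[0,c['fy'],c['cy']],[0,0,1]])
    n=cv2.undistortPoints(np.array([[[u,v]]],float),K,np.array(c['D']))[0,0]
    r=np.array([n[0],-n[1],-1]); M=np.array(c['cam_to_world'])
    if z is not None:
        w=M[:3,:3]@r; d=(z-M[2,3])/w[2]
    return M[:3,:3]@(r*d)+M[:3,3]
E
python3 - <<'E'
from h import *
for n in('top','side'):
    p,d=optics.get_image(n); cv2.imwrite(f'pics/{n}.png',p[:,:,::-1]); np.save(n,d)
s=status.get_state(); print(s['t'],s['position'],s['ee_rot'],s['gripper_width'])
E
```

```text
0.1 [0.22406965 0.52886266 0.23048334] [ 1.99044738e-01  9.79989970e-01 -8.88941811e-04 -2.48812974e-04] 0.08562695835055806
```

View pics/top.png

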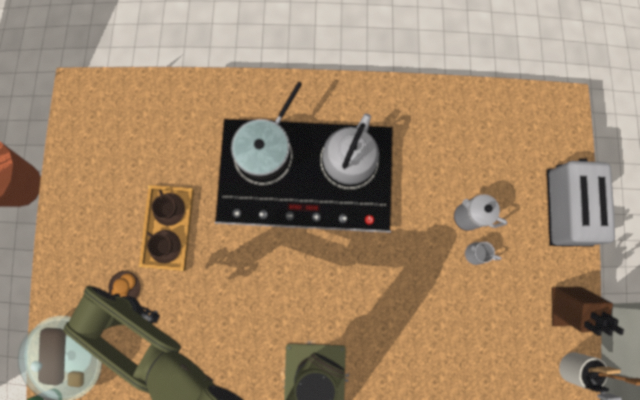

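View pics/side.png

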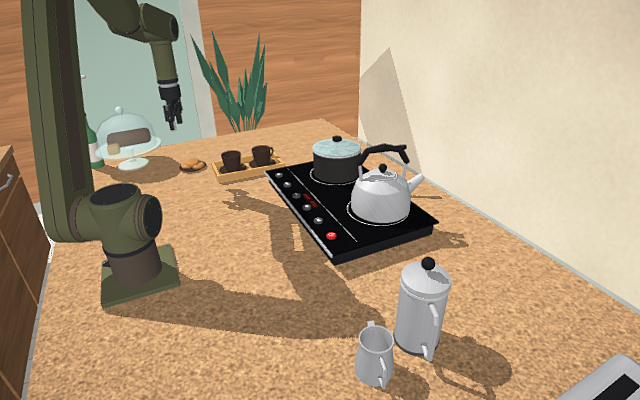

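The kettle (350,157) stands on the right zone, at the same end as the red key (369,220). The pan is on the left at (261,150), and the keys run from (236,213) to (369,220) in the top view. Next I'll enlarge the key row.

Run:
```python
from h import *
p=cv2.imread('pics/top.png')[195:235,215:395]; cv2.imwrite('pics/topc.png',cv2.resize(p,None,fx=4.4,fy=4.4,interpolation=cv2.INTER_CUBIC))
p=cv2.imread('pics/side.png')[160:260,260:360]; cv2.imwrite('pics/sidec.png',cv2.resize(p,None,fx=6,fy=6,interpolation=cv2.INTER_CUBIC))
for u,v in[(236.5,213.5),(369.5,220)]: print(pt('top',u,v,z=.074),pt('top',u,v,d=np.load('top.npy')[int(v),int(u)]))
```

```text
[0.53775604 0.28098184 0.074     ] [0.53778112 0.2810151  0.07378862]
[ 0.52917243 -0.16968342  0.074     ] [ 0.5283945  -0.16890958  0.08085251]
```

View pics/topc.png

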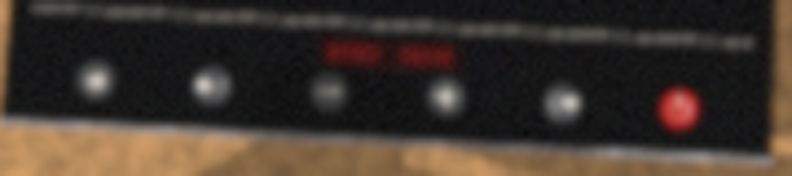

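View pics/sidec.png

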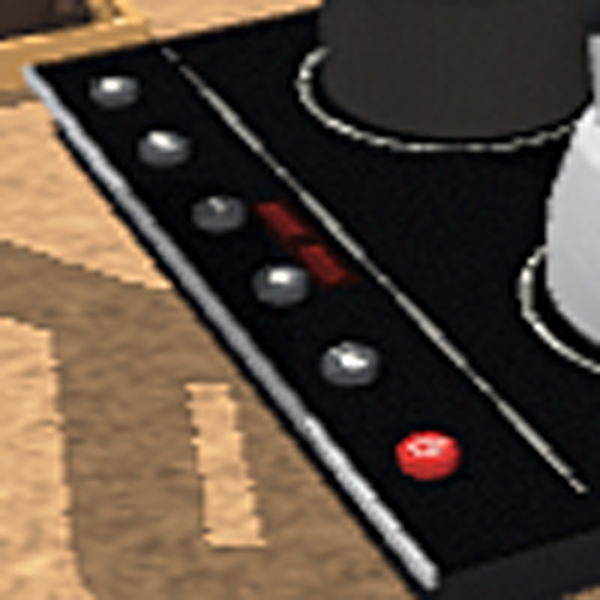

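```bash
cat > g.py <<'E'
from h import *
from scipy.spatial.transform import Rotation as R
T=[pt('top',236.4,213.2,z=.074),pt('top',368.9,219.4,z=.074)]
S=[pt('side',278.4,174.2,z=.074),pt('side',331.1,234.5,z=.074)]
L=(T[0]+S[0])/2;P=(T[1]+S[1])/2
key={n:L+(P-L)*i/5 for i,n in enumerate('lock left minus plus right power'.split())}
def go(n,z):
    s=status.get_state(); d=key[n]*[1,1,0]+[0,0,z]-s['position']
    print(n,'t',s['t'],'pos',s['position'],'tool shift units',R.from_quat(s['ee_rot']).inv().apply(d)/.5,'F',s['force'])
E
python3 -c "
from g import *
print(T,S,np.linalg.norm(P-L)); go('power',.104)"
```

```text
[array([0.53876804, 0.28137666, 0.074     ]), array([ 0.53115543, -0.16761954,  0.074     ])] [array([0.5373836 , 0.27329564, 0.074     ]), array([ 0.5300226 , -0.17337196,  0.074     ])] 0.4478944749255061
power t 0.1 pos [0.22406965 0.52886266 0.23048334] tool shift units [-1.11016995 -1.04825715  0.25474881] F [0.00706364 0.30574992 0.55113321]
```

Request:
{"op": "carry_out", "data": {
  "targets": [
    [-0.075,-0.03,0,0],
    [-0.075,-0.03,0,0],
    [-0.075,-0.03,0,0],
    [-0.075,-0.03,0,0],
    [-0.075,-0.03,0,0],
    [-0.075,-0.03,0,0],
    [-0.075,-0.03,0,0],
    [-0.075,-0.03,0,0],
    [-0.0425,-0.0675,0,0],
    [-0.0425,-0.0675,0,0],
    [-0.0425,-0.0675,0,0],
    [-0.0425,-0.0675,0,0],
    [-0.0425,-0.0675,0,0],
    [-0.0425,-0.0675,0,0],
    [-0.0425,-0.0675,0,0],
    [-0.0425,-0.0675,0,0],
    [-0.0425,-0.0675,0,0],
    [-0.0425,-0.0675,0,0],
    [-0.0425,-0.0675,0,0],
    [-0.0425,-0.0675,0,0]
  ],
  "fingers": -1
}}

```text
t: 2.1
position: [0.5302, -0.172, 0.2309]
ee_rot: [0.199, 0.98, 0.0, -0.0]
force: [0.7, -0.0, -0.3]
gripper_width: -0.0001
grasp_force: 0.0
```

Request:
{"op": "carry_out", "data": {
  "targets": [
    [0,0,0.06,0],
    [0,0,0.06,0],
    [0,0,0.06,0],
    [0,0,0,0],
    [0,0,0,0]
  ]
}}

```text
t: 2.6
position: [0.5302, -0.1704, 0.141]
ee_rot: [0.199, 0.98, 0.0, -0.001]
force: [0.7, 0.1, -1.3]
gripper_width: 0.0003
grasp_force: 0.0
```

Run:
```python
from g import *
go('power',.08)
for n,(a,b,c,e) in dict(top=(175,255,310,430),side=(175,275,280,400)).items():
    p,d=optics.get_image(n); cv2.imwrite(f'pics/{n}2.png',cv2.resize(p[a:b,c:e,::-1],None,fx=5,fy=5,interpolation=cv2.INTER_CUBIC))
```

```text
power t 2.6 pos [ 0.5301678  -0.17035243  0.14099784] tool shift units [-1.11797812e-03  6.88847823e-05  1.21993782e-01] F [ 0.69155248  0.10942798 -1.29846101]
```

View pics/side2.png

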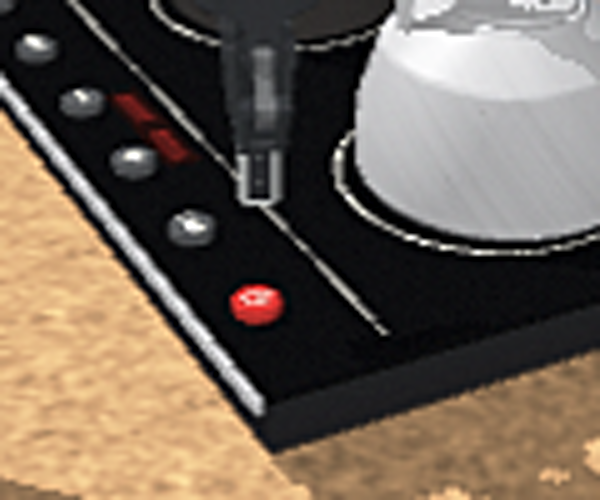

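View pics/top2.png

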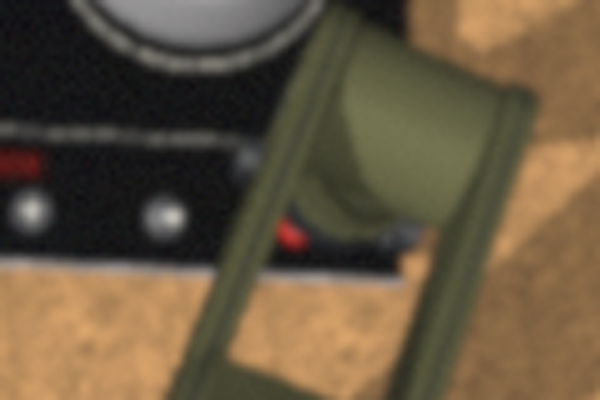

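The side view shows the fingertips at (258,205), straight above the red key at (256,300). In the top view the arm partly hides that key, as expected. Going down now.

Request:
{"op": "carry_out", "data": {
  "targets": [
    [0,0,0.05,0],
    [0,0,0.05,0],
    [0,0,0.02,0],
    [0,0,0,0],
    [0,0,0,0],
    [0,0,0,0]
  ]
}}

```text
t: 3.3
position: [0.5318, -0.1709, 0.0828]
ee_rot: [0.199, 0.98, -0.0, 0.001]
force: [-0.0, -0.2, 0.0]
gripper_width: -0.0001
grasp_force: 0.0
```

Request:
{"op": "carry_out", "data": {
  "targets": [
    [0,0,0.006,0],
    [0,0,0.006,0],
    [0,0,0.004,0],
    [0,0,0.003,0],
    [0,0,0,0],
    [0,0,0,0],
    [0,0,0,0]
  ]
}}

```text
t: 4.0
position: [0.5306, -0.1706, 0.072]
ee_rot: [0.199, 0.98, -0.0, 0.0]
force: [0.2, 0.1, 3.8]
gripper_width: -0.0001
grasp_force: 1.8
```

Request:
{"op": "carry_out", "data": {
  "targets": [
    [0,0,0.004,0],
    [0,0,0,0],
    [0,0,0,0],
    [0,0,0,0]
  ]
}}

```text
t: 4.4
position: [0.5306, -0.1706, 0.0702]
ee_rot: [0.199, 0.98, -0.0, 0.0]
force: [-1.1, 1.6, 6.4]
gripper_width: 0.0001
grasp_force: 3.2
```

Request:
{"op": "carry_out", "data": {
  "targets": [
    [0,0,-0.03,0],
    [0,0,-0.05,0],
    [0,0,0,0],
    [0,0,0,0]
  ]
}}

```text
t: 4.8
position: [0.5307, -0.1706, 0.1098]
ee_rot: [0.199, 0.98, -0.0, 0.0]
force: [0.6, 0.6, -0.1]
gripper_width: -0.0002
grasp_force: 0.0
```

```bash
python3 -c "
from g import *
go('right',.07); print(key['plus']-key['right'])"
```

```text
right t 4.8 pos [ 0.53067203 -0.17058273  0.10975925] tool shift units [0.06741018 0.1662044  0.07946106] F [ 0.57229784  0.62912342 -0.0769407 ]
[0.00149736 0.08956638 0.        ]
```

Power was pressed at 6.4 N and released. Next is the right zone key.

Request:
{"op": "carry_out", "data": {
  "targets": [
    [0.0225,0.0555,0,0],
    [0.0225,0.0555,0,0],
    [0.0225,0.0555,0,0],
    [0,0,0,0],
    [0,0,0,0],
    [0,0,0,0]
  ]
}}

```text
t: 5.4
position: [0.5317, -0.0812, 0.1091]
ee_rot: [0.199, 0.98, -0.0, -0.0]
force: [0.3, -0.1, 0.1]
gripper_width: -0.0003
grasp_force: 0.0
```

Request:
{"op": "carry_out", "data": {
  "targets": [
    [0,0,0.03,0],
    [0,0,0.02,0],
    [0,0,0.015,0],
    [0,0,0.01,0],
    [0,0,0.004,0],
    [0,0,0,0],
    [0,0,0,0],
    [0,0,0,0],
    [0,0,0,0]
  ]
}}

```text
t: 6.3
position: [0.5314, -0.0812, 0.0709]
ee_rot: [0.199, 0.98, -0.001, -0.0]
force: [-2.7, -1.2, 5.4]
gripper_width: 0.0
grasp_force: 2.7
```

Request:
{"op": "carry_out", "data": {
  "targets": [
    [0,0,-0.03,0],
    [0,0,-0.05,0],
    [0,0,0,0],
    [0,0,0,0],
    [0.0225,0.0555,0,0],
    [0.0225,0.0555,0,0],
    [0.0225,0.0555,0,0],
    [0,0,0,0],
    [0,0,0,0],
    [0,0,0,0]
  ]
}}

```text
t: 7.3
position: [0.533, 0.0086, 0.1097]
ee_rot: [0.199, 0.98, -0.0, -0.001]
force: [0.1, -0.1, 0.2]
gripper_width: 0.0001
grasp_force: 0.0
```

Request:
{"op": "carry_out", "data": {
  "targets": [
    [0,0,0.03,0],
    [0,0,0.02,0],
    [0,0,0.015,0],
    [0,0,0.01,0],
    [0,0,0.005,0],
    [0,0,0,0],
    [0,0,0,0],
    [0,0,0,0],
    [0,0,0,0]
  ]
}}

```text
t: 8.2
position: [0.5327, 0.0085, 0.0709]
ee_rot: [0.199, 0.98, -0.001, -0.0]
force: [-2.0, -2.0, 4.9]
gripper_width: 0.0
grasp_force: 2.7
```

Request:
{"op": "carry_out", "data": {
  "targets": [
    [0,0,-0.03,0],
    [0,0,-0.08,0],
    [0,0,-0.08,0],
    [0,0,0,0],
    [0,0,0,0],
    [0,0,0,0]
  ]
}}

```text
t: 8.8
position: [0.5324, 0.0092, 0.1644]
ee_rot: [0.199, 0.98, -0.0, -0.001]
force: [-0.2, -0.7, -0.2]
gripper_width: 0.0003
grasp_force: 0.0
```

```bash
python3 -c "
from h import *
p,d=optics.get_image('side'); cv2.imwrite('pics/end.png',p[:,:,::-1]); print(status.get_state()['position'])"
```

```text
[0.53213689 0.00920786 0.16397917]
```

View pics/end.png

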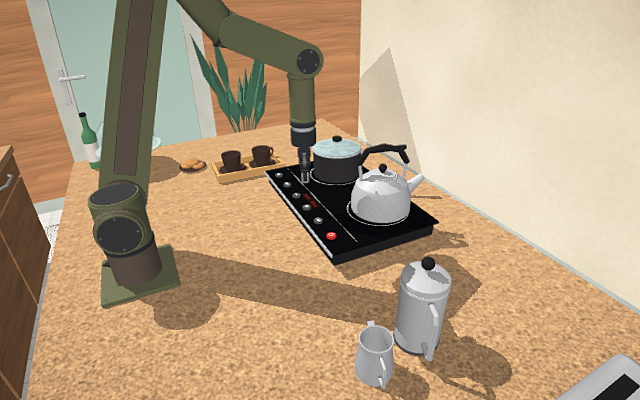

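The fingers hang clear of the hob at (305,180), the keys are up, and the kettle at (381,195) and everything else are where they were.

```bash
python3 -c "
from plant import job
print(job.sign_off())"
```

```text
the job is handed in; nothing more can be done
None
```

I pressed power, then the right zone key (the kettle is on the right), then plus, at about 5 to 6.5 N each and about 3 mm down. Each came back up before the next, nothing else was touched or moved, and the job was handed in at about 9 s; the hand-in gave no verdict.

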